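# Stop the desk rack rocking with a wedge

### The job

The small open equipment rack on the desk rocks because a rubber foot is missing under one of its two foot bars, at the front end nearest the black rubber wedge. Push the wedge, thin end first, under that bare bar end until it is snug and the rack stands firm and level, then press down on the top of the rack at the corner above it to check that it no longer rocks, and leave it standing with the wedge in place. Only push and press: pick nothing up, do not shove the rack across the desk, and leave the other things where they are.

Things in the scene. Friction and masses are not known exactly. Their poses are not given: they have to be found in the camera images.
- rack: Loose dark steel equipment rack, 2.6 kg, 178 mm high, top plate 196 x 258 mm, standing level. Front (sockets) faces its -x. Two foot bars, 300 x 24 x 20 mm, undersides 12 mm above the desk, run along its x at y = -115 and +115 mm and stick out 50 mm before front and back. Origin: centre, at desk height, z up. Rubber feet 23 mm across, 12 mm high, sit 22 mm from three of the four bar ends.
- bare_end (a point): Middle of the lower edge of the bar end without its foot: 150 mm before and 115 mm beside the rack's origin (-x, -y), hanging 12 mm over the desk. Axes as the rack's: the wedge goes in along its +x. Without the wedge, some 4 N down on this end, or 6 N at the top corner above it, tips the rack onto it.
- press_corner (a point): Point on the rack's top plate near the corner above the bare bar end, to press down on: 178 mm above the desk, 28 mm in from the front and 29 mm from the side edge of the plate. A firm press is 5 to 20 N.
- shim: Loose wedge of hard black rubber, 90 g, 110 mm long (x), 50 mm wide (y), flat underside, 3 mm thick at the thin end (+x), rising evenly to 22 mm at the upright heel face (-x). Origin: centre of the underside, at desk height.
- shim_heel (a point): Middle of the wedge's heel face (50 mm wide, 22 mm high), 11 mm above the desk; push here along the wedge's +x.
- shim_snug (a point): Point on the middle of the wedge's ramp where it is 12 mm thick: 52 mm behind the thin end, 58 mm before the heel. It lies at the bare end's edge when just snug. The push needed is under 1.5 N while the wedge slides free, climbs past 5 N within a few mm once it meets the bar (snug), and above some 9 to 12 N the whole rack slides along or its end is jacked up.
- mouse: Bystander: computer mouse, 105 x 60 x 33 mm; origin centre of underside.
- tape: Bystander: roll of black tape lying flat, 60 mm across, 19 mm high; origin centre of underside.
- radio: Bystander: hand radio lying on its back, 115 x 56 x 32 mm plus an 85 mm aerial along +x; origin centre of the case's underside.
- screwdriver: Bystander: screwdriver lying along its x, handle to -x.
- mug: Bystander: white mug, 80 mm across, 90 mm high, handle at its +y; origin centre of underside.
- marker: Bystander: marker pen lying along its x, 145 mm long, 19 mm thick.
- screw_tray: Bystander: small grey open tray, 100 x 75 x 28 mm; origin centre of underside.
Things that resemble listed ones, but are neither listed nor needed, are in the scene too. Leave any purple look-alike of the shim alone.

How it is judged:
By the outcome, as a careful person would: the job done as asked, in the order asked, and still so for the second after the job is handed in, with the robot touching nothing.
It also fails if it takes over 53 s, if anything falls off the work surface, if the arm or the gripper's body presses on something with over 40 N, if the wrist force passes 120 N, or if a joint passes its speed limit or range.

### The arm

A 7-joint arm with a two-finger parallel gripper is mounted at the origin on the work surface. World frame = base frame: x ahead of the robot, y to its left, z up, the work surface at z = 0. Lengths are in m, angles in rad, forces in N, time in s.
With the tool pointing down it reaches from about 0.4 to 0.9 m from the base axis. Payload 5.5 kg.
Tool frame: the origin (TCP) lies midway between the tips of the shut fingers; the grasp point (between the pads) lies 19 mm behind it; z points along the fingers, y is the direction in which the jaws open and shut (so a half turn about z gives the same grasp; the last joint's range is limited). The gripper opens to 92 mm and grips with 3 to 60 N. Pads are 19 mm wide; open, the fingers measure 130 mm over their backs; the gripper's body (75 mm by 190 mm) begins 47 mm behind the grasp point.
Start: joints at [1.533, 0.501, -0.427, 1.55, 0.221, 1.138, -0.21], TCP at [0.193, -0.621, 0.227] pointing down, gripper open.
Joint ranges: [-2.88, 2.88], [-0.31, 2.03], [-1.54, 1.56], [0.2, 2.42], [-1.41, 4.55], [0.19, 2.02], [-2.57, 2.57]. Speed limits (rad/s): [2.57, 2.57, 3.14, 3.14, 3.14, 3.14, 3.14].

### API

Orientations are given as a rotation vector (axis times angle).
In Python, from rig import status, viewer, sign_off gives the robot as it stands. The module is installed in compiled form; this text tells all that it offers.
- The arm moves only by the tool apply_moves, never from a script. Its argument "increments" is a list of rows, each a list of 3 entries, a list of its own where there are three numbers: the turn, a rotation vector about the tool's x, y, z in degrees, then the shift along the tool's x, y, z in m, then the gripper command: -1 is fully open, 1 is shut, values between are in proportion. A call has 1 to 8 rows; each row shifts and turns the commanded pose from where the row before left it, along the tool's axes as they then stand; what a row does not reach is not made up. A row lasts 1/8 s, in which the tool goes at most 62.5 mm and 10.7 degrees, less where a joint would pass 70% of its speed; a pose out of reach is approached as far as the arm can. A call with a gripper value outside its range is refused whole. The fingers move at their own pace and stop on an object; the grip force is fixed at half the most. Time passes only in rows, so rows that do not move let the fingers close. It gives the time, the measured TCP pose, the force and the opening at its end, in the units of the state.
- status.sense(): the state, without advancing time (a new reading comes with each control period).
- viewer.camera(name): name is "scene" or "top"; returns the picture (384x512x3 uint8, red, green, blue); there is no depth.
- viewer.get_calibration(name): a dict with "K" (3x3 intrinsics, pixels), "R" (3x3) and "t" (3): a world point X has camera coordinates R X + t. Camera axes: x right, y down, z forward; pixel columns grow to the right and rows downward; lengths in m; the calibration is good to about 2 mm. A picture is of the moment at which its call begins. get_calibration takes no time and is no camera call.
- sign_off(): hands the job in, once; it reports no verdict.
The state is a dict: "clock": time; "qpos": joint angles; "dq": joint speeds; "tau": joint torques, N m; "eef_pos": TCP position; "orientation": TCP orientation; "force": force on the tool from outside, world axes, zero at the start; "torque": the same for the moment, N m; "gripper_width": finger opening in m.
Only numpy, scipy, OpenCV 4.12 (cv2) and the standard library are available. Lean on these libraries where they do the work, as an engineer would, in place of code of your own. Each camera call takes 0.05 s, during which the arm holds its last target.

## Working session

There is one attempt and no reset: what is moved stays moved. The work goes in short steps, Python scripts to look and compute and a tool call to move; the robot and the scene stay as the last step left them, time stands still between calls to the robot, and variables do not carry over. Pictures are saved under pics/ and viewed, and the job is handed in when it is done.

Besides the shell and the picture viewer there is one more tool, called after "Emit:" as name([rows], argument=value, ...), one row to a line, values as JSON. apply_moves: Moves the arm, as the interface text tells. Its arguments: {"type":"object","properties":{"increments":{"type":"array","items":{"type":"array"}}},"required":["increments"]}

```bash
mkdir -p pics; ls; python3 - <<'E'
from rig import status, viewer
import cv2, numpy as np
np.set_printoptions(precision=4,suppress=True)
for n in ["scene","top"]:
    im=viewer.camera(n); cv2.imwrite(f"pics/{n}0.png",im[:,:,::-1])
    c=viewer.get_calibration(n); print(n,c)
s=status.sense(); print(s)
E
```

```text
pics
scene {'K': array([[448.4476,   0.    , 254.5908],
       [  0.    , 448.4476, 193.1804],
       [  0.    ,   0.    ,   1.    ]]), 'R': array([[-0.6622,  0.7493, -0.0042],
       [ 0.5482,  0.4806, -0.6845],
       [-0.5109, -0.4556, -0.729 ]]), 't': array([ 0.4366, -0.2082,  1.672 ])}
top {'K': array([[373.8413,   0.    , 254.1801],
       [  0.    , 373.8413, 186.8022],
       [  0.    ,   0.    ,   1.    ]]), 'R': array([[-0.0028, -0.9998, -0.0204],
       [-0.9826,  0.0065, -0.1857],
       [ 0.1858,  0.0195, -0.9824]]), 't': array([-0.0412,  0.5857,  1.0309])}
{'clock': 0.1, 'qpos': array([ 1.5332,  0.5018, -0.4268,  1.5513,  0.2208,  1.1383, -0.2103]), 'dq': array([-0.0009, -0.0017, -0.0007, -0.0034, -0.0005, -0.0004,  0.0006]), 'tau': array([ -0.0108, -56.7873,  -5.8384, -27.9912,  -0.0691,   0.0242,
         0.0001]), 'eef_pos': array([ 0.1924, -0.6202,  0.2258]), 'orientation': array([-3.1044, -0.4706,  0.0003]), 'force': array([0.1537, 0.146 , 0.1146]), 'torque': array([-0.0149,  0.0144, -0.0189]), 'gripper_width': 0.0919846656754917}
```

View pics/scene0.png

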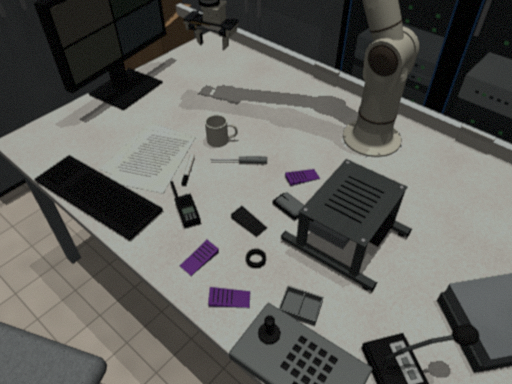

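View pics/top0.png

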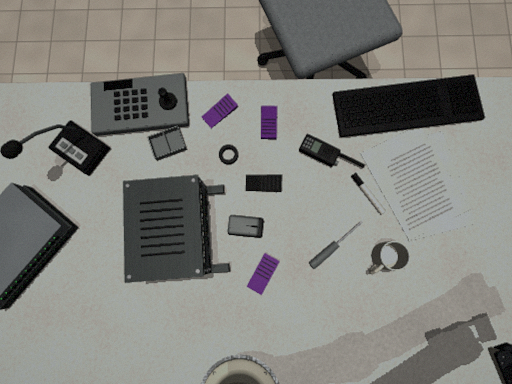

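The scene view shows the black wedge at about (248,221) and the rack at (350,215). In the top view the wedge is at (264,183), the rack's top plate is centred near (165,230), and the front bar ends are at (222,190) and (228,268). The black wedge lines up with the upper bar end, so I'll zoom in there.

```bash
python3 - <<'E'
import cv2, numpy as np
a=cv2.imread("pics/top0.png"); b=cv2.imread("pics/scene0.png")
cv2.imwrite("pics/topz.png",cv2.resize(a[140:290,110:300],None,fx=4,fy=4,interpolation=cv2.INTER_CUBIC))
cv2.imwrite("pics/scz.png",cv2.resize(b[150:300,220:420],None,fx=4,fy=4,interpolation=cv2.INTER_CUBIC))
E
```

```text
(no output)
```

View pics/topz.png

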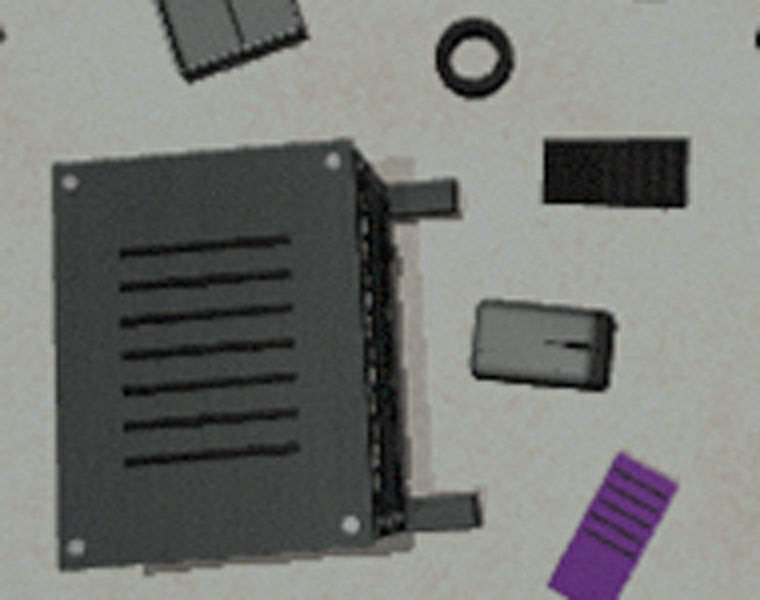

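View pics/scz.png

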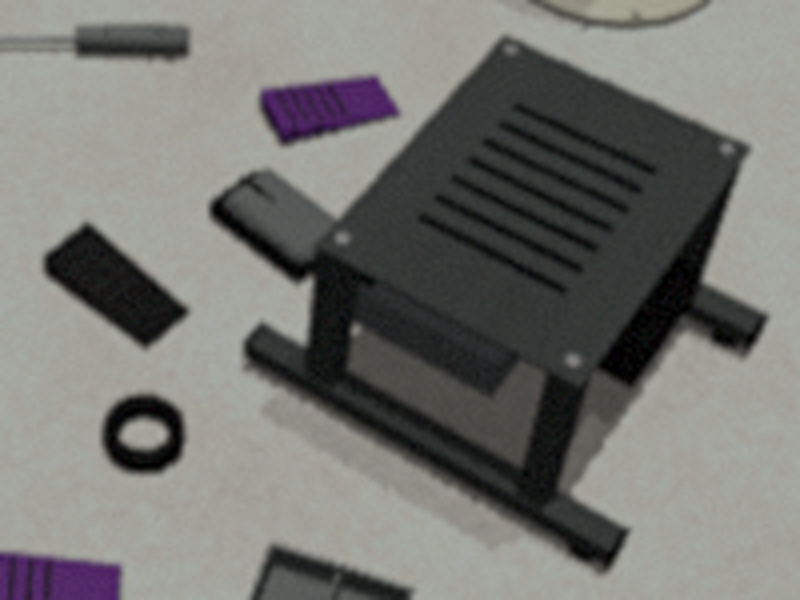

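The black wedge already has its thin end toward the rack: the grooved heel is on the right, at about (282,183) in the top view. In the scene view there is no foot under the front bar end near the wedge, at about (283,236). Next I'll measure the wedge, the bar end and the plate.

```bash
cat > h.py <<'E'
import cv2, numpy as np
from rig import status, viewer
np.set_printoptions(precision=4,suppress=True)
def ray(n,uv,z):
    c=viewer.get_calibration(n);K,R,t=c["K"],c["R"],c["t"]
    uv=np.atleast_2d(uv).astype(float); C=-R.T@t
    d=(R.T@np.linalg.inv(K)@np.c_[uv,np.ones(len(uv))].T).T
    return C+d*((z-C[2])/d[:,2])[:,None]
def proj(n,X):
    c=viewer.get_calibration(n);X=np.atleast_2d(X)
    p=(c["K"]@(c["R"]@X.T+c["t"][:,None])).T
    return p[:,:2]/p[:,2:]
def crop(im,x0,y0,x1,y1,f,name):
    cv2.imwrite(name,cv2.resize(im[y0:y1,x0:x1],None,fx=f,fy=f,interpolation=cv2.INTER_CUBIC))
E
python3 - <<'E'
from h import *
a=cv2.imread("pics/top0.png"); b=cv2.imread("pics/scene0.png")
for n in("top","scene"):
    c=viewer.get_calibration(n); print(n,"cam",-c["R"].T@c["t"])
g=cv2.cvtColor(a,cv2.COLOR_BGR2GRAY); g4=cv2.resize(g,None,fx=4,fy=4,interpolation=cv2.INTER_CUBIC)
up=lambda p:(np.asarray(p)+.5)/4-.5
def comp(mask,pt):
    k,l,s,c=cv2.connectedComponentsWithStats(mask); i=l[int(pt[1]*4),int(pt[0]*4)]; 
    cs,_=cv2.findContours((l==i).astype(np.uint8),cv2.RETR_EXTERNAL,cv2.CHAIN_APPROX_NONE); return max(cs,key=cv2.contourArea)[:,0]
m=(g4<90).astype(np.uint8)
w=comp(m,(264,183)); 
q=cv2.approxPolyDP(w,8,True)[:,0]; print("wedge px",up(q).tolist())
box=up(cv2.boxPoints(cv2.minAreaRect(w))); print("box",box.tolist())
for z in(0,.003,.022): print(z,ray("top",box,z)[:,:2].tolist())
r=comp((g4<115).astype(np.uint8),(168,230)); q=cv2.approxPolyDP(r,6,True)[:,0]; print("rack px",up(q).round(1).tolist())
# screws
s=(g4>130).astype(np.uint8);k,l,st,ce=cv2.connectedComponentsWithStats(s)
sc=[up(ce[i]) for i in range(1,k) if 60<st[i,4]<600 and 115<ce[i][0]/4<205 and 175<ce[i][1]/4<285]
print("screws",sc); print(ray("top",sc,.178))
E
```

```text
top cam [ 0.3839 -0.0651  1.1206]
scene cam [1.2574 0.5346 1.0783]
wedge px [[281.625, 175.125], [246.125, 174.375], [245.375, 190.125], [280.625, 191.375]]
box [[245.25762939453125, 191.08197021484375], [245.5731201171875, 173.72860717773438], [281.652099609375, 174.38458251953125], [281.33660888671875, 191.73794555664062]]
0 [[0.5827371666273636, -0.01558933172155437], [0.6368893140440526, -0.01646907995734169], [0.6340140407724733, -0.12716302880179264], [0.580012829576807, -0.12531976013276683]]
0.003 [[0.5822047875846872, -0.015721778120578574], [0.6362119680040339, -0.01659917124274172], [0.6333443919291974, -0.12699678891375907], [0.5794877436698751, -0.12515845473278203]]
0.022 [[0.5788330536477359, -0.016560605314398513], [0.6319221097505816, -0.017423082716941894], [0.6291032825884505, -0.12594393628954634], [0.5761621995926391, -0.12413685386621162]]
rack px [[223.9, 184.9], [206.4, 185.4], [195.4, 174.1], [123.4, 180.4], [124.4, 281.9], [144.4, 280.4], [146.6, 283.4], [166.1, 280.1], [211.6, 277.1], [214.1, 272.4], [229.6, 271.4], [228.9, 262.4], [212.9, 263.9], [211.1, 260.4], [210.1, 204.4], [207.9, 196.4], [224.6, 194.1]]
screws [array([192.8185, 179.6734]), array([126.9734, 185.2029]), array([197.2856, 270.6795]), array([128.679 , 276.3125])]
[[0.582  0.1122 0.178 ]
 [0.5685 0.2828 0.178 ]
 [0.3523 0.0948 0.178 ]
 [0.339  0.2646 0.178 ]]
```

```bash
python3 - <<'E'
from h import *
w={}
for k,p,z in [("thin_far",(246.1,174.2),.003),("heel_far",(281.7,174.9),.022),("thin_near",(245.3,190.4),0),("heel_near",(280.8,191.6),0)]:
    w[k]=ray("top",p,z)[0,:2]; print(k,w[k])
print("bar end corners z=.032", ray("top",[(223.9,184.9),(224.6,194.1),(228.9,262.4),(229.6,271.4)],.032)[:,:2].tolist())
C=np.array([.4605,.1886]); ex=np.array([-.078,.997]);ex/=np.linalg.norm(ex);ey=np.array([-ex[1],ex[0]])
P=lambda x,y:C+x*ex+y*ey
be=P(-.15,-.115); pc=P(-.07,-.1); print("bare",be,"press",pc)
print("plate corner px pred top",proj("top",[[*P(-.098,-.129),.178],[*P(.098,-.129),.178],[*P(-.098,.129),.178],[*P(.098,.129),.178]]))
b=cv2.imread("pics/scene0.png")
print("scene pred bare",proj("scene",[[*be,.012],[*P(-.15,-.127),.012],[*P(-.15,-.103),.032],[*P(-.15,-.127),.032]]))
g=cv2.cvtColor(b,cv2.COLOR_BGR2GRAY); g4=cv2.resize(g,None,fx=4,fy=4,interpolation=cv2.INTER_CUBIC)
k,l,s,c=cv2.connectedComponentsWithStats((g4<80).astype(np.uint8)); i=l[221*4,248*4]; print("area",s[i])
cs,_=cv2.findContours((l==i).astype(np.uint8),cv2.RETR_EXTERNAL,cv2.CHAIN_APPROX_NONE)
q=(cv2.approxPolyDP(cs[0],8,True)[:,0]+.5)/4-.5; print("scene wedge px",q.tolist()); print(ray("scene",q,0)[:,:2].tolist())
crop(b,225,195,325,285,8,"pics/scz2.png")
E
```

```text
thin_far [ 0.6347 -0.0182]
heel_far [ 0.6275 -0.1261]
thin_near [ 0.5848 -0.0157]
heel_near [ 0.5804 -0.1237]
bar end corners z=.032 [[0.5961224216058459, 0.04654964965937973], [0.568381798854875, 0.044133810864886394], [0.3702931977152075, 0.029449981816046217], [0.3451764902856276, 0.027207966963400734]]
bare [0.5868 0.048 ] press [0.5657 0.1266]
plate corner px pred top [[197.3149 174.0565]
 [122.0805 180.3494]
 [202.797  275.9614]
 [123.6233 282.4759]]
scene pred bare [[282.6615 236.0985]
 [280.3736 238.6628]
 [285.2305 229.3969]
 [280.6294 234.5159]]
area [ 925  825  142  121 8166]
scene wedge px [[240.375, 206.125], [231.125, 213.625], [231.125, 217.625], [256.625, 235.875], [265.875, 226.625]]
[[0.5746590379192519, -0.13581243782401797], [0.6172508679382591, -0.13631769504849], [0.629234836312069, -0.12493798953084789], [0.6306267300116607, -0.017204538182053253], [0.5848483242432635, -0.019466393001604687]]
```

View pics/scz2.png

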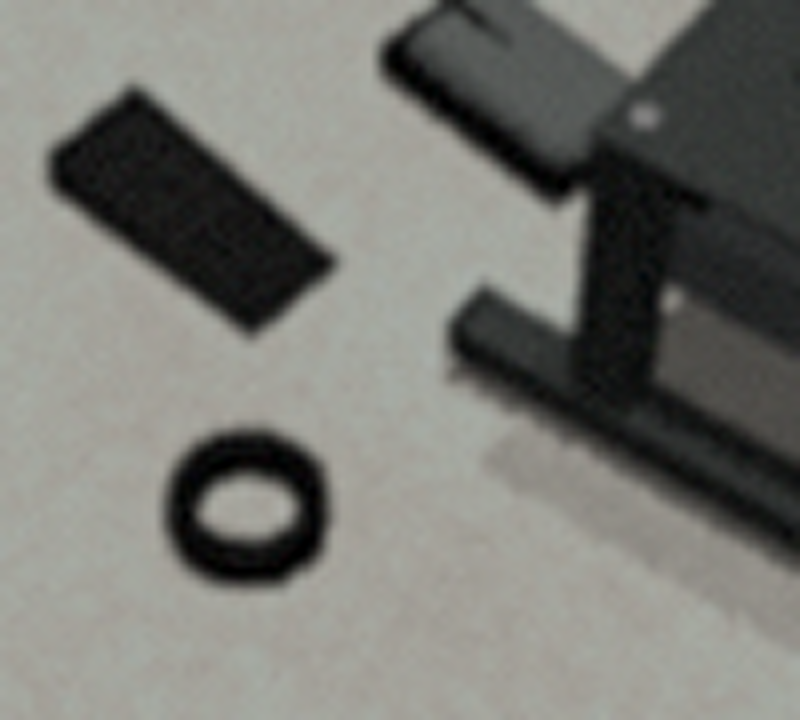

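The top view gives these world positions:

| Item | Position (m) | Heading |
|---|---|---|
| Wedge, mid | about (0.606, -0.071) | about 88° |
| Bare end | about (0.586, 0.047) | 94.4° (rack +x) |

The wedge is about 11 mm off the bar's line and turned about 6°. I'll nudge it sideways first, then push the heel with two fingertips. The first move turns the tool.

Emit:
apply_moves([
  [[0,0,-9.65],[0,0,0],1],
  [[0,0,-9.65],[0,0,0],1],
  [[0,0,-9.65],[0,0,0],1],
  [[0,0,-9.65],[0,0,0],1],
  [[0,0,-9.65],[0,0,0],1],
  [[0,0,-9.65],[0,0,0],1],
  [[0,0,-9.65],[0,0,0],1],
  [[0,0,-9.65],[0,0,0],1],
])

```text
clock: 1.1
eef_pos: [0.1924, -0.6205, 0.2261]
orientation: [-2.127, -2.311, -0.001]
force: [0.2, -0.4, 0.1]
gripper_width: 0.0168
```

```bash
cat >> h.py <<'E'
from scipy.spatial.transform import Rotation as Ro
def rel(target):
    s=status.sense(); R=Ro.from_rotvec(s["orientation"])
    M=R.as_matrix()
    print("t",s["clock"],"pos",s["eef_pos"],"toolx hdg",np.degrees(np.arctan2(M[1,0],M[0,0])),"z",M[:,2],"F",s["force"],"w",s["gripper_width"])
    if target is not None: print("tool-frame shift",R.inv().apply(np.array(target)-s["eef_pos"]))
E
python3 -c "
from h import *
rel([.675,-.074,.12])
print(proj('top',[[.675,-.074,0]]), ray('top',[(228,154),(269,123)],.01))
print(status.sense()['qpos'])"
```

```text
t 1.1 pos [ 0.1924 -0.6205  0.2261] toolx hdg 94.75334060786415 z [-0.0003  0.001  -1.    ] F [ 0.1684 -0.4484  0.0505] w 0.0167540737802301
tool-frame shift [0.5045 0.5263 0.1065]
[[264.2033 161.5527]] [[ 0.6973  0.0373  0.01  ]
 [ 0.7964 -0.0899  0.01  ]]
[ 1.7214  0.5642 -0.7118  1.544   0.3872  1.1797  1.0198]
```

Emit:
apply_moves([
  [[0,0,0],[0.036,0.0376,0],1],
  [[0,0,0],[0.036,0.0376,0],1],
  [[0,0,0],[0.036,0.0376,0],1],
  [[0,0,0],[0.036,0.0376,0],1],
  [[0,0,0],[0.036,0.0376,0],1],
  [[0,0,0],[0.036,0.0376,0],1],
  [[0,0,0],[0.036,0.0376,0],1],
  [[0,0,0],[0.036,0.0376,0],1],
])

```text
clock: 2.1
eef_pos: [0.4708, -0.3092, 0.2265]
orientation: [-2.134, -2.305, 0.0]
force: [-0.2, 0.4, -0.6]
gripper_width: 0.0005
```

Emit:
apply_moves([
  [[0,0,0],[0.036,0.0376,0.01],1],
  [[0,0,0],[0.036,0.0376,0.01],1],
  [[0,0,0],[0.036,0.0376,0.02],1],
  [[0,0,0],[0.036,0.0376,0.02],1],
  [[0,0,0],[0.036,0.0376,0.02],1],
  [[0,0,0],[0.036,0.0376,0.02],1],
  [[0,0,0],[0,0,0],1],
])

```text
clock: 2.98
eef_pos: [0.6786, -0.0705, 0.1242]
orientation: [-2.121, -2.31, -0.003]
force: [-0.7, 0.4, 0.2]
gripper_width: 0.0002
```

```bash
python3 -c "
from h import *
rel([.675,-.074,.007]);print(status.sense()['qpos'])"
```

```text
t 2.975 pos [ 0.6786 -0.0705  0.1242] toolx hdg 94.8782662419533 z [-0.0027  0.0048 -1.    ] F [-0.6862  0.4005  0.2067] w 0.00024573890484689057
tool-frame shift [-0.0037 -0.0037  0.1172]
[ 0.551   0.7502 -0.742   1.5321  0.5445  1.0781 -0.2349]
```

Emit:
apply_moves([
  [[0,0,0],[0,0,0.025],1],
  [[0,0,0],[0,0,0.03],1],
  [[0,0,0],[0,0,0.03],1],
  [[0,0,0],[0,0,0.02],1],
  [[0,0,0],[0,0,0.006],1],
  [[0,0,0],[0,0,0],1],
  [[0,0,0],[0,0,0],1],
])

```text
clock: 3.85
eef_pos: [0.6795, -0.0776, 0.0171]
orientation: [2.133, 2.304, 0.002]
force: [1.2, 0.3, 0.5]
gripper_width: 0.0007
```

```bash
python3 -c "
from h import *
rel([.652,-.074,.006])
im=viewer.camera('scene');crop(im[:,:,::-1],205,165,325,265,6,'pics/s1.png')
im=viewer.camera('top');crop(im[:,:,::-1],200,120,320,220,6,'pics/t1.png')"
```

```text
t 3.85 pos [ 0.6795 -0.0776  0.0171] toolx hdg 94.43002966487998 z [ 0.0021 -0.0001 -1.    ] F [1.2271 0.2639 0.5174] w 0.0006726694555636648
tool-frame shift [ 0.0057 -0.0271  0.0111]
```

View pics/s1.png

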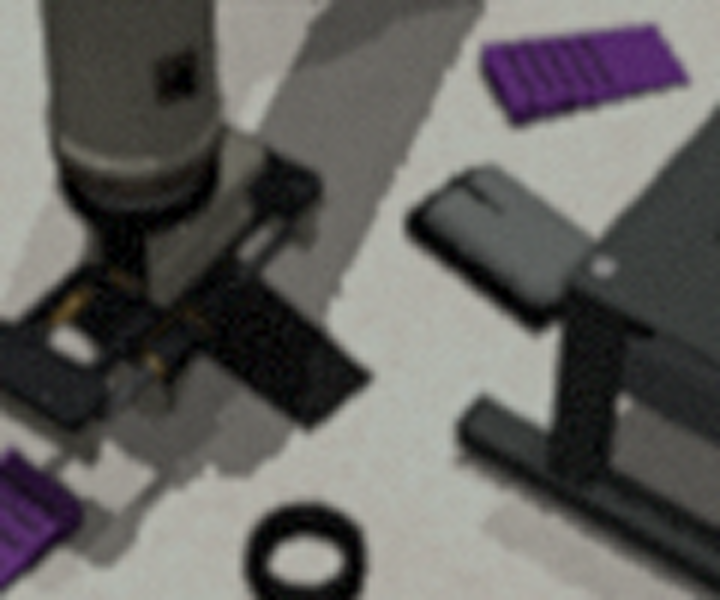

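View pics/t1.png

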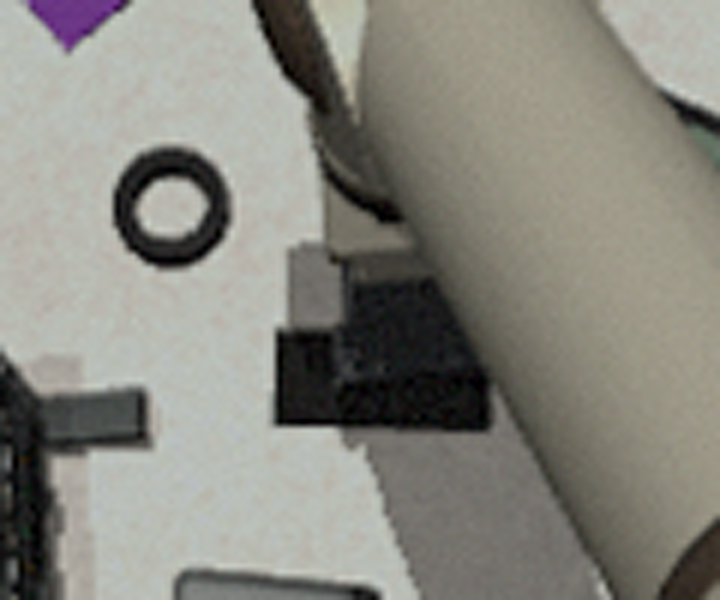

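The views show the shut fingers beyond the wedge's far side, with the wedge untouched and its thin end still at column 246. Now I'll lower a bit and approach the side.

Emit:
apply_moves([
  [[0,0,0],[0.005,0,0.009],1],
  [[0,0,0],[0,-0.01,0],1],
  [[0,0,0],[0,-0.008,0],1],
  [[0,0,0],[0,0,0],1],
  [[0,0,0],[0,0,0],1],
  [[0,0,0],[0,0,0],1],
])

```text
clock: 4.7
eef_pos: [0.6605, -0.0741, 0.0069]
orientation: [2.134, 2.305, 0.001]
force: [0.1, -0.5, 0.2]
gripper_width: 0.0004
```

```bash
python3 -c "
from h import *
rel([.640,-.074,.006])"
```

```text
t 4.7 pos [ 0.6605 -0.0741  0.0069] toolx hdg 94.42139916195175 z [ 0.0006  0.     -1.    ] F [ 0.089  -0.5102  0.2218] w 0.00042980120770199715
tool-frame shift [ 0.0017 -0.0204  0.0009]
```

Emit:
apply_moves([
  [[0,0,0],[0,-0.004,0],1],
  [[0,0,0],[0,-0.004,0],1],
  [[0,0,0],[0,-0.004,0],1],
  [[0,0,0],[0,-0.004,0],1],
  [[0,0,0],[0,0,0],1],
  [[0,0,0],[0,0,0],1],
])

```text
clock: 5.45
eef_pos: [0.6443, -0.0753, 0.0068]
orientation: [2.134, 2.306, 0.0]
force: [0.4, -0.5, 0.1]
gripper_width: 0.0007
```

```bash
python3 -c "
from h import *
rel([.640,-.074,.006])
im=viewer.camera('scene');cv2.imwrite('pics/s2r.png',im[:,:,::-1]);crop(im[:,:,::-1],205,165,325,265,6,'pics/s2.png')
im=viewer.camera('top');cv2.imwrite('pics/t2r.png',im[:,:,::-1]);crop(im[:,:,::-1],200,120,320,220,6,'pics/t2.png')"
```

```text
t 5.45 pos [ 0.6443 -0.0753  0.0068] toolx hdg 94.43250479324729 z [ 0.0003 -0.     -1.    ] F [ 0.3804 -0.4508  0.0678] w 0.0006514585837903079
tool-frame shift [ 0.0016 -0.0042  0.0008]
```

View pics/t2.png

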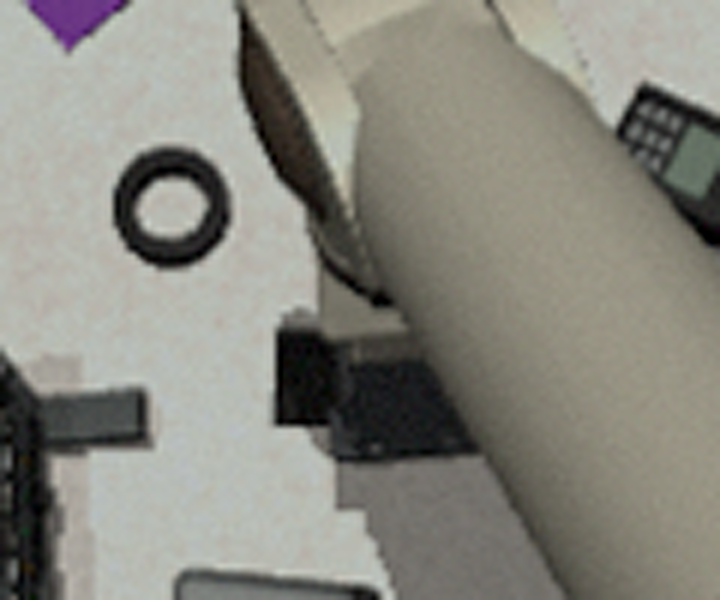

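View pics/s2.png

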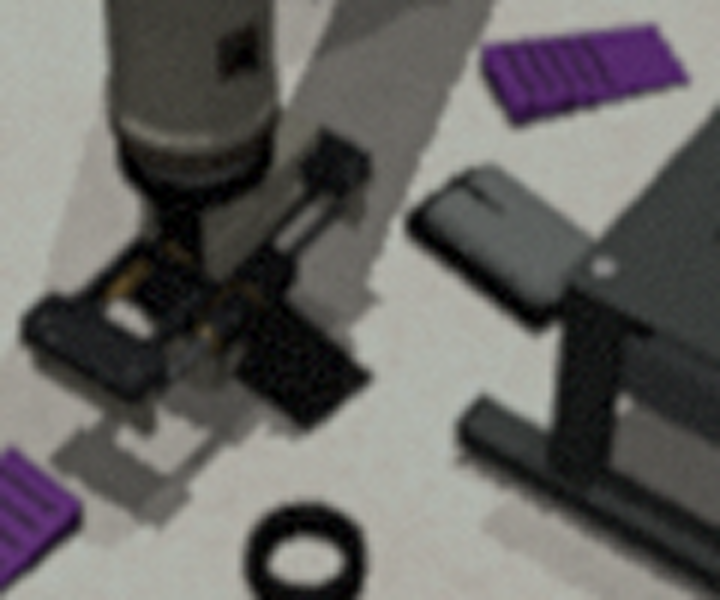

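The wedge still hasn't moved: its thin end is at zoomed (276, 330–425), unchanged. The fingertips are slimmer than I assumed, so I'll continue in small rows.

Emit:
apply_moves([
  [[0,0,0],[0.001,-0.003,0],1],
  [[0,0,0],[0,-0.003,0],1],
  [[0,0,0],[0,-0.002,0],1],
  [[0,0,0],[0,-0.002,0],1],
  [[0,0,0],[0,0,0],1],
  [[0,0,0],[0,0,0],1],
])

```text
clock: 6.3
eef_pos: [0.6341, -0.075, 0.0067]
orientation: [-2.134, -2.306, 0.0]
force: [-0.2, 0.6, 0.4]
gripper_width: 0.0008
```

```bash
cat >> h.py <<'E'
def thin(im=None):
    im=viewer.camera('top') if im is None else im
    g=cv2.cvtColor(im,cv2.COLOR_RGB2GRAY)
    g4=cv2.resize(g,None,fx=4,fy=4,interpolation=cv2.INTER_CUBIC)
    # dark pixels in strip columns 247..253 rows 165..215
    for c in (244,246,248,250,252):
        r=np.where(g4[160*4:212*4,c*4+2]<60)[0]
        print(c,(160+(r.min()+.5)/4-.5,160+(r.max()+.5)/4-.5) if len(r) else None)
    return im
E
python3 -c "
from h import *
thin(cv2.imread('pics/top0.png')[:,:,::-1].copy()); print()
rel([.640,-.074,.006])
im=thin();crop(im[:,:,::-1],200,120,320,220,6,'pics/t3.png')"
```

```text
244 None
246 (np.float64(174.875), np.float64(190.375))
248 (np.float64(175.125), np.float64(190.375))
250 (np.float64(175.125), np.float64(190.375))
252 (np.float64(175.125), np.float64(190.375))

t 6.3 pos [ 0.6341 -0.075   0.0067] toolx hdg 94.4344311688233 z [-0.0002 -0.     -1.    ] F [-0.1747  0.5596  0.4312] w 0.0007624061686700091
tool-frame shift [0.0006 0.006  0.0007]
244 None
246 (np.float64(176.875), np.float64(192.125))
248 (np.float64(176.875), np.float64(192.375))
250 (np.float64(177.125), np.float64(192.875))
252 (np.float64(159.625), np.float64(193.125))
```

View pics/t3.png

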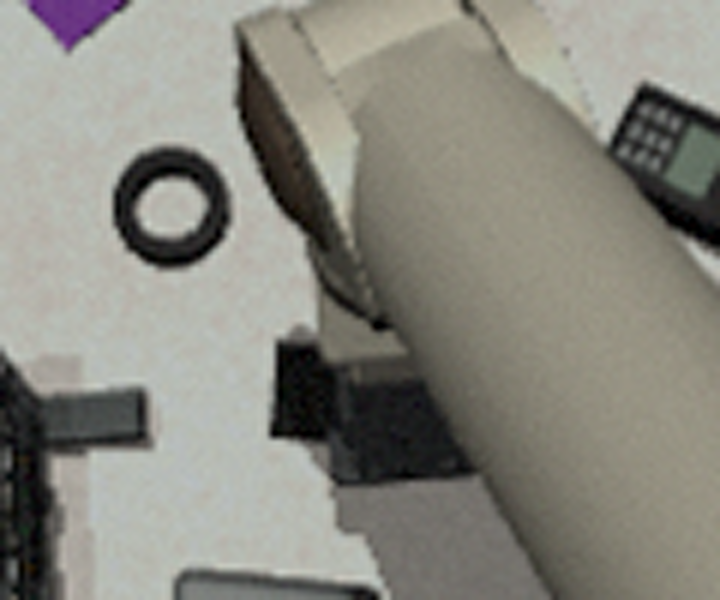

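The thin end moved about 2 px (6 mm), but the wedge turned slightly the wrong way. I'll back off and push nearer the thin end instead.

Emit:
apply_moves([
  [[0,0,0],[0,0.006,0],1],
  [[0,0,0],[0.02,0,0],1],
  [[0,0,0],[0.02,0,0],1],
  [[0,0,0],[0,-0.003,0],1],
  [[0,0,0],[0,-0.003,0],1],
  [[0,0,0],[0,-0.003,0],1],
  [[0,0,0],[0,-0.003,0],1],
  [[0,0,0],[0,0,0],1],
])

```text
clock: 7.35
eef_pos: [0.6247, -0.0363, 0.0067]
orientation: [2.135, 2.305, -0.001]
force: [-0.4, -0.4, 0.3]
gripper_width: 0.0003
```

```bash
python3 -c "
from h import *
rel([.620,-.035,.006])
im=viewer.camera('top');crop(im[:,:,::-1],200,120,320,220,6,'pics/t4.png')
im=viewer.camera('scene');crop(im[:,:,::-1],205,165,325,265,6,'pics/s4.png')"
```

```text
t 7.35 pos [ 0.6247 -0.0363  0.0067] toolx hdg 94.39132805782147 z [-0.0003 -0.0004 -1.    ] F [-0.4061 -0.4441  0.2522] w 0.00026358025574738493
tool-frame shift [ 0.0017 -0.0046  0.0007]
```

View pics/t4.png

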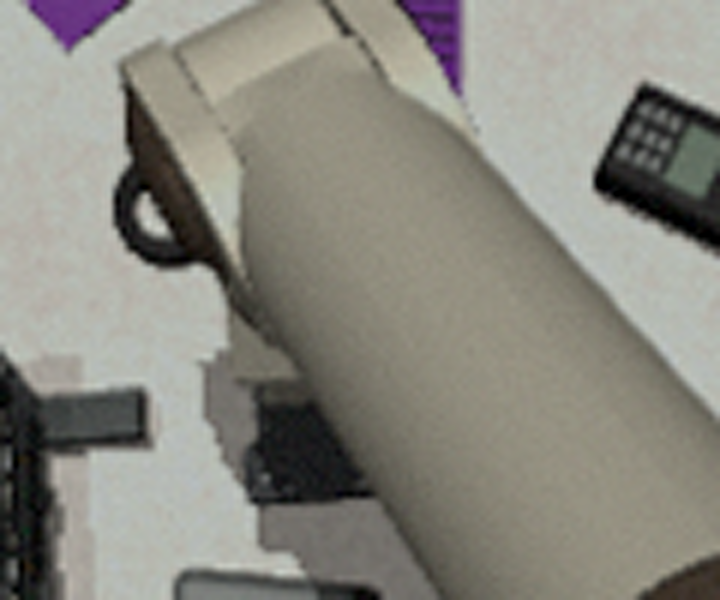

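View pics/s4.png

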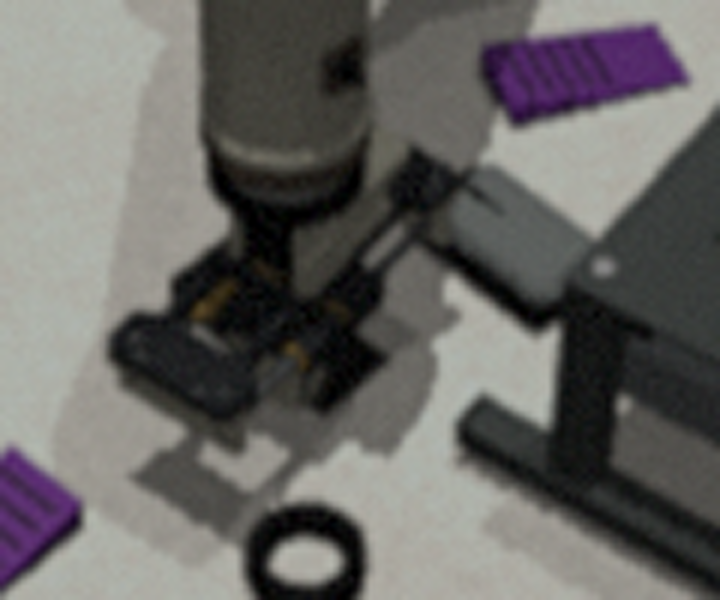

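Now the side of the wedge near its thin end should be about on target. I'll back off, lift and go behind the heel, then look.

Emit:
apply_moves([
  [[0,0,0],[0,0.012,0],1],
  [[0,0,0],[0,0.03,-0.03],1],
  [[0,0,0],[-0.03,0.03,-0.04],1],
  [[0,0,0],[-0.05,0.02,-0.03],1],
  [[0,0,0],[-0.06,0,0],1],
  [[0,0,0],[-0.06,0,0],1],
  [[0,0,0],[-0.04,0,0],0.3],
  [[0,0,0],[0,0,0],0.3],
])

```text
clock: 8.45
eef_pos: [0.7347, -0.2753, 0.1059]
orientation: [2.142, 2.295, -0.004]
force: [0.3, 0.0, -0.2]
gripper_width: 0.0156
```

```bash
python3 -c "
from h import *
rel(None)
im=viewer.camera('top');cv2.imwrite('pics/t5r.png',im[:,:,::-1]);crop(im[:,:,::-1],200,120,320,220,6,'pics/t5.png')
im=viewer.camera('scene');cv2.imwrite('pics/s5r.png',im[:,:,::-1]);crop(im[:,:,::-1],205,165,325,265,6,'pics/s5.png')"
```

```text
t 8.45 pos [ 0.7347 -0.2753  0.1059] toolx hdg 93.95095350722106 z [-0.0003 -0.0032 -1.    ] F [ 0.335   0.0041 -0.2132] w 0.015589860531944935
```

View pics/t5.png

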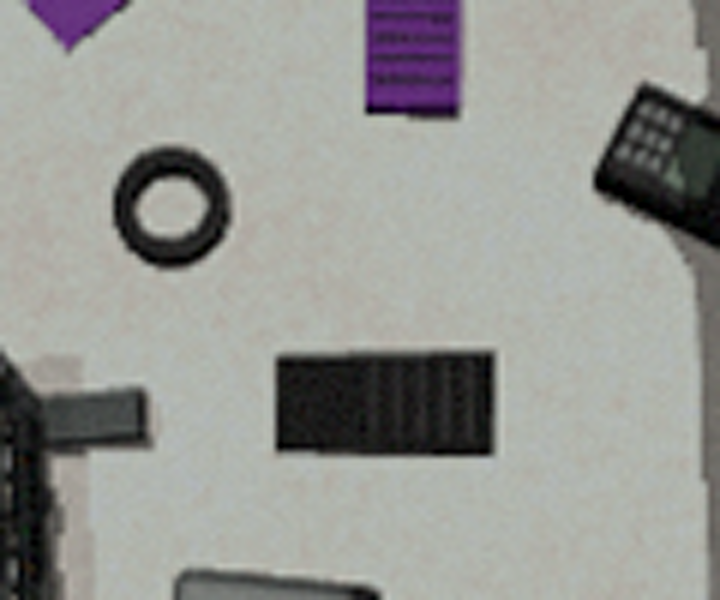

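View pics/s5.png

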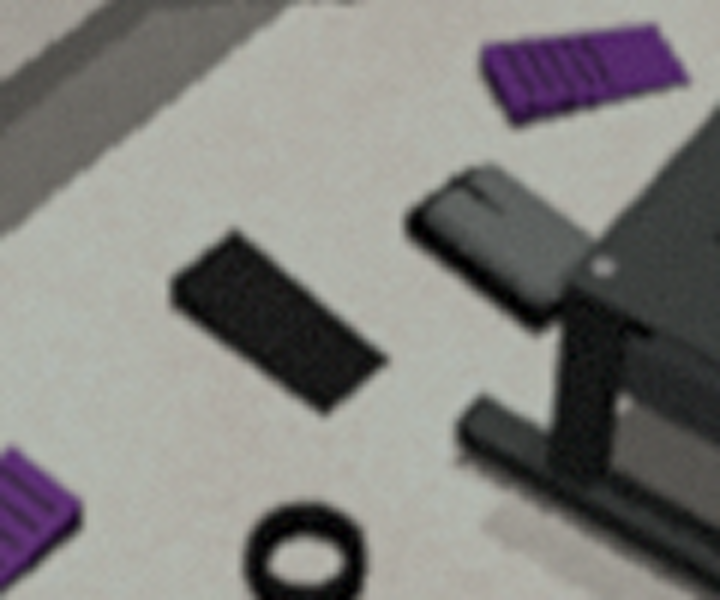

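```bash
cat >> h.py <<'E'
def wedge(top,scene,pt,ps,th=80):
    """top/scene BGR images, seed px; corner estimates"""
    out={}
    for n,a,p,t in(("top",top,pt,90),("scene",scene,ps,80)):
        g4=cv2.resize(cv2.cvtColor(a,cv2.COLOR_BGR2GRAY),None,fx=4,fy=4,interpolation=cv2.INTER_CUBIC)
        k,l,s,c=cv2.connectedComponentsWithStats((g4<t).astype(np.uint8)); i=l[int(p[1]*4),int(p[0]*4)]
        cs,_=cv2.findContours((l==i).astype(np.uint8),cv2.RETR_EXTERNAL,cv2.CHAIN_APPROX_NONE)
        q=(cv2.approxPolyDP(max(cs,key=cv2.contourArea),8,True)[:,0]+.5)/4-.5
        print(n,s[i][4],q.tolist())
        out[n]=q
    return out
E
python3 -c "
from h import *
o=wedge(cv2.imread('pics/t5r.png'),cv2.imread('pics/s5r.png'),(262,187),(250,218))
q=o['top']
for z in (0,.003,.022): print(z,ray('top',q,z)[:,:2].tolist())
print(ray('scene',o['scene'],0)[:,:2].tolist())
"
```

```text
top 9691 [[281.625, 178.625], [246.125, 179.125], [245.625, 194.375], [280.875, 195.375]]
scene 7955 [[233.625, 211.125], [234.125, 215.875], [258.125, 233.125], [268.625, 224.875], [243.875, 203.375]]
0 [[0.6207298259658723, -0.12686236697708533], [0.619933444771746, -0.018187175969735625], [0.5725597483605049, -0.016724327358697416], [0.5688213817251434, -0.12373926462382825]]
0.003 [[0.6200957393823485, -0.126696931970188], [0.6193014901256606, -0.018312667858215226], [0.572054614585786, -0.01685373533879711], [0.5683262556751767, -0.12358219025989971]]
0.022 [[0.6160798576866978, -0.12564917692650487], [0.6152991107004537, -0.019107449818586072], [0.5688554340125658, -0.017673319212761877], [0.565190457358721, -0.12258738595501892]]
[[0.604419191738979, -0.13754568992033656], [0.6177825764419799, -0.122789723454783], [0.6196964090509177, -0.020727614600204558], [0.5739622277254437, -0.017579500218637634], [0.5584856346611027, -0.13536021157702816]]
```

The wedge centre is now at about (0.594, -0.071), on the bar's line, with heading about 88.5° against the 94.4° needed. A two-finger heel push squared to the rack will turn it straight. The next move goes behind the heel.

```bash
python3 -c "
from h import *
rel([.6016,-.160,.1])"
```

```text
t 8.55 pos [ 0.7356 -0.2677  0.1063] toolx hdg 94.376010356113 z [ 0.0001  0.0013 -1.    ] F [0.6871 0.6373 0.2794] w 0.024113756575894138
tool-frame shift [ 0.1176 -0.1254  0.0065]
```

Emit:
apply_moves([
  [[0,0,0],[0.03,-0.031,0],0.435],
  [[0,0,0],[0.03,-0.032,0],0.435],
  [[0,0,0],[0.03,-0.032,0],0.435],
  [[0,0,0],[0.027,-0.031,0],0.435],
  [[0,0,0],[0,0,0.02],0.435],
  [[0,0,0],[0,0,0.02],0.435],
  [[0,0,0],[0,0,0],0.435],
  [[0,0,0],[0,0,0],0.435],
])

```text
clock: 9.55
eef_pos: [0.6013, -0.1609, 0.0663]
orientation: [-2.134, -2.305, -0.001]
force: [0.4, 0.1, -0.2]
gripper_width: 0.0261
```

```bash
python3 -c "
from h import *
rel([.6016,-.160,.007])"
```

```text
t 9.55 pos [ 0.6013 -0.1609  0.0663] toolx hdg 94.40609342660417 z [-0.      0.0007 -1.    ] F [ 0.4481  0.0539 -0.1961] w 0.026130608154418682
tool-frame shift [0.0009 0.0003 0.0593]
```

Emit:
apply_moves([
  [[0,0,0],[0,0,0.025],0.435],
  [[0,0,0],[0,0,0.025],0.435],
  [[0,0,0],[0,0,0.009],0.435],
  [[0,0,0],[0,0,0],0.435],
  [[0,0,0],[0,0,0],0.435],
  [[0,0,0],[0.008,0,0],0.435],
  [[0,0,0],[0.008,0,0],0.435],
  [[0,0,0],[0.004,0,0],0.435],
])

```text
clock: 10.55
eef_pos: [0.5993, -0.1396, 0.0082]
orientation: [2.132, 2.307, 0.001]
force: [0.7, -0.7, -0.4]
gripper_width: 0.0263
```

Emit:
apply_moves([
  [[0,0,0],[0.004,0,0],0.435],
  [[0,0,0],[0.004,0,0],0.435],
  [[0,0,0],[0.004,0,0],0.435],
  [[0,0,0],[0.004,0,0],0.435],
  [[0,0,0],[0.004,0,0],0.435],
  [[0,0,0],[0.004,0,0],0.435],
  [[0,0,0],[0,0,0],0.435],
  [[0,0,0],[0,0,0],0.435],
])

```text
clock: 11.55
eef_pos: [0.5972, -0.117, 0.0077]
orientation: [-2.134, -2.306, 0.0]
force: [0.3, 0.7, -0.3]
gripper_width: 0.0258
```

```bash
python3 -c "
from h import *
rel([.6016,-.10,.007])
im=viewer.camera('top');cv2.imwrite('pics/t6r.png',im[:,:,::-1]);crop(im[:,:,::-1],200,120,320,220,6,'pics/t6.png')
im=viewer.camera('scene');cv2.imwrite('pics/s6r.png',im[:,:,::-1]);crop(im[:,:,::-1],205,165,325,265,6,'pics/s6.png')"
```

```text
t 11.55 pos [ 0.5972 -0.117   0.0077] toolx hdg 94.43972198639139 z [-0.0001  0.0001 -1.    ] F [ 0.2652  0.7238 -0.2908] w 0.025768971746932302
tool-frame shift [0.0166 0.0057 0.0007]
```

View pics/t6.png

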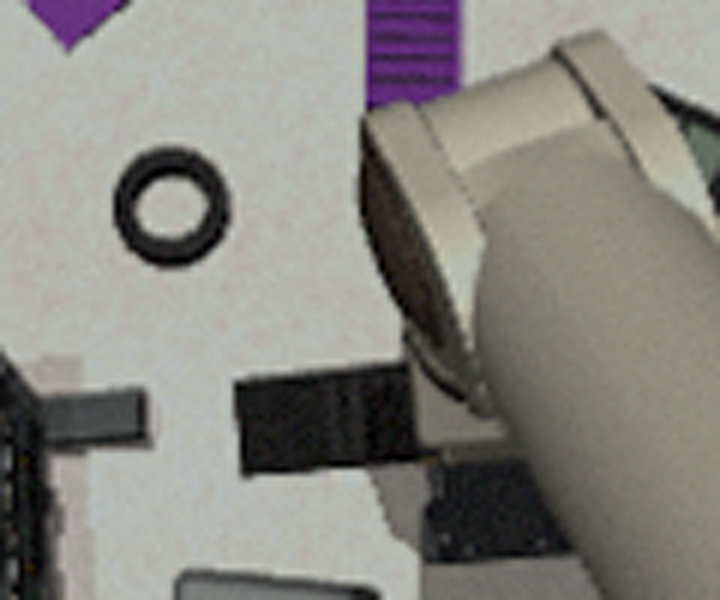

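View pics/s6.png

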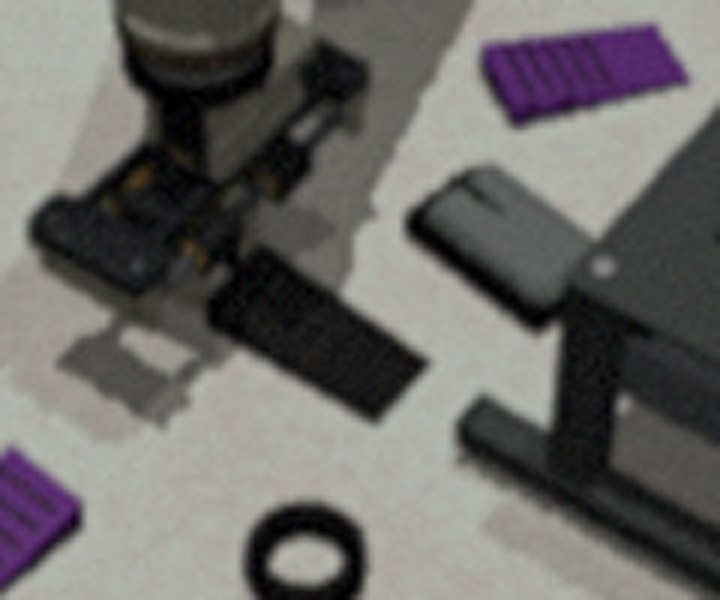

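```bash
python3 -c "
from h import *
a=ray('top',(239.1,183.4),.003)[0,:2];b=ray('top',(240.5,198.8),0)[0,:2];m=(a+b)/2
print('top',a,b,m,'edge hdg',np.degrees(np.arctan2(*(b-a)[::-1]))-90)
q=np.array([(378,422),(428,362)])/6+[205,165]
s=ray('scene',q,0.0015)[:,:2];print('scene',s,s.mean(0))
be=np.array([.586,.047]);ex=np.array([-.077,.997])
for p in(m,s.mean(0)):
  d=p-be;print('along',d@ex,'lat(+x)',d@[ex[1],-ex[0]])
e=ray('top',[(268,181),(239.1,183.4)],.012);print(ray('top',(268,180.6),.017)-ray('top',(239.1,183.4),.003))
"
```

```text
top [0.6061 0.0031] [ 0.559  -0.0012] [0.5826 0.001 ] edge hdg -264.78665407758433
scene [[0.6072 0.0081]
 [0.5606 0.0022]] [0.5839 0.0052]
along -0.04562908391660273 lat(+x) -0.00695124950474634
along -0.04156318926342119 lat(+x) -0.005286953453217264
[[ 0.0052 -0.088   0.014 ]]
```

The wedge now heads about 94.5°, parallel to the bar. Its thin end sits about 44 mm short of the bar end and about 6 mm off-centre toward -x. I'll push on with a slight sideways drift to centre it.

Emit:
apply_moves([
  [[0,0,0],[0.004,0.0006,0],0.435],
  [[0,0,0],[0.004,0.0007,0],0.435],
  [[0,0,0],[0.004,0.0007,0],0.435],
  [[0,0,0],[0.004,0.0007,0],0.435],
  [[0,0,0],[0.004,0.0007,0],0.435],
  [[0,0,0],[0.004,0.0007,0],0.435],
  [[0,0,0],[0.004,0.0007,0],0.435],
  [[0,0,0],[0.004,0.0007,0],0.435],
])

```text
clock: 12.65
eef_pos: [0.6003, -0.0844, 0.0078]
orientation: [2.134, 2.306, 0.0]
force: [0.3, -0.4, -0.5]
gripper_width: 0.026
```

```bash
python3 -c "
from h import *
rel(None)
im=viewer.camera('top');cv2.imwrite('pics/t7r.png',im[:,:,::-1]);crop(im[:,:,::-1],200,120,320,220,6,'pics/t7.png')
im=viewer.camera('scene');cv2.imwrite('pics/s7r.png',im[:,:,::-1]);crop(im[:,:,::-1],235,180,335,265,8,'pics/s7.png')"
```

```text
t 12.65 pos [ 0.6003 -0.0844  0.0078] toolx hdg 94.43940319875732 z [ 0.0001 -0.     -1.    ] F [ 0.3039 -0.3951 -0.492 ] w 0.025960539335404282
```

View pics/t7.png

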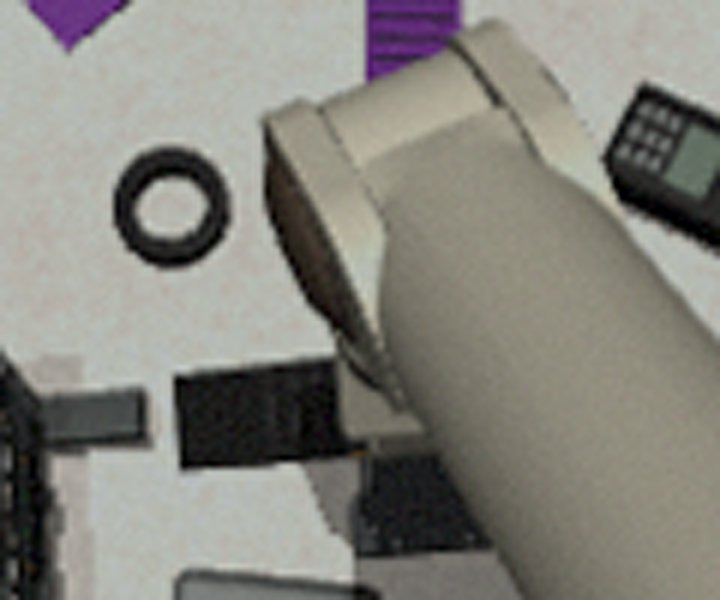

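View pics/s7.png

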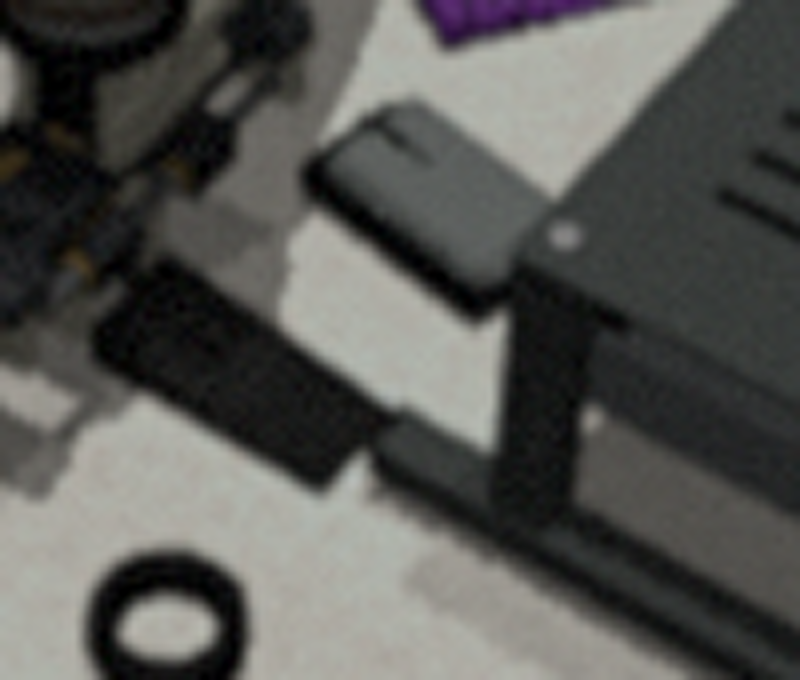

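The wedge is lined up with the bar, its thin end just ahead of the bar end with a gap of about 12 mm, and centred to within about 3 mm. I'll push straight in now.

Emit:
apply_moves([
  [[0,0,0],[0.004,0,0],0.435],
  [[0,0,0],[0.004,0,0],0.435],
  [[0,0,0],[0.004,0,0],0.435],
  [[0,0,0],[0.004,0,0],0.435],
  [[0,0,0],[0.004,0,0],0.435],
  [[0,0,0],[0.004,0,0],0.435],
  [[0,0,0],[0.004,0,0],0.435],
  [[0,0,0],[0.004,0,0],0.435],
])

```text
clock: 13.75
eef_pos: [0.5978, -0.0525, 0.0077]
orientation: [2.134, 2.306, 0.0]
force: [-0.6, -1.4, 0.8]
gripper_width: 0.026
```

Emit:
apply_moves([
  [[0,0,0],[0.003,0,0],0.435],
  [[0,0,0],[0.003,0,0],0.435],
  [[0,0,0],[0.003,0,0],0.435],
  [[0,0,0],[0.003,0,0],0.435],
  [[0,0,0],[0,0,0],0.435],
])

```text
clock: 14.38
eef_pos: [0.5968, -0.0402, 0.0078]
orientation: [-2.133, -2.306, -0.0]
force: [-1.3, -0.8, -0.3]
gripper_width: 0.0259
```

```bash
python3 -c "
from h import *
rel(None)
im=viewer.camera('top');cv2.imwrite('pics/t8r.png',im[:,:,::-1]);crop(im[:,:,::-1],180,120,300,220,6,'pics/t8.png')
im=viewer.camera('scene');cv2.imwrite('pics/s8r.png',im[:,:,::-1]);crop(im[:,:,::-1],235,180,335,265,8,'pics/s8.png')"
```

```text
t 14.375 pos [ 0.5968 -0.0402  0.0078] toolx hdg 94.46882286030805 z [ 0.      0.0004 -1.    ] F [-1.2877 -0.7934 -0.2648] w 0.025911406805557178
```

View pics/t8.png

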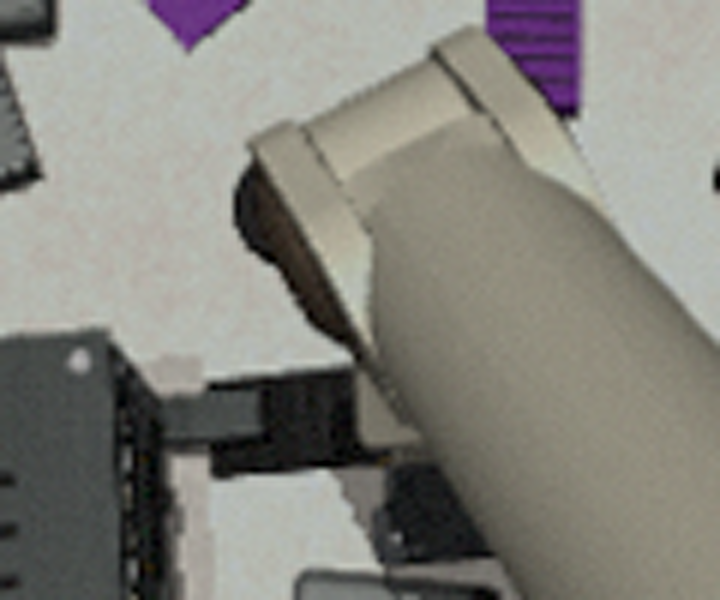

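View pics/s8.png

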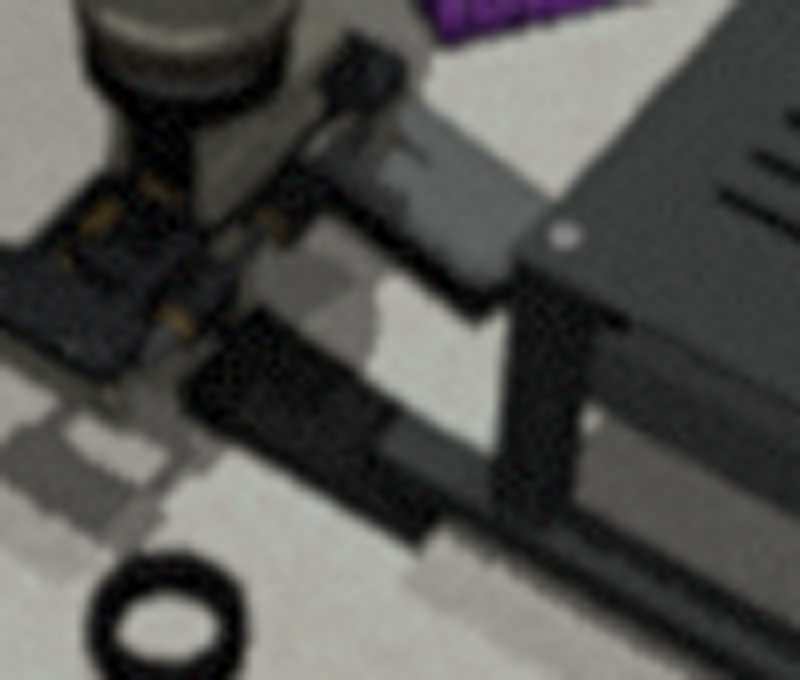

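The wedge is about 32 mm under the bar and sticks out on both sides of it. The force is still low, so I'll go on more slowly.

Emit:
apply_moves([
  [[0,0,0],[0.002,0,0],0.435],
  [[0,0,0],[0.002,0,0],0.435],
  [[0,0,0],[0.002,0,0],0.435],
  [[0,0,0],[0.002,0,0],0.435],
  [[0,0,0],[0.002,0,0],0.435],
  [[0,0,0],[0,0,0],0.435],
])

```text
clock: 15.22
eef_pos: [0.5961, -0.0305, 0.0078]
orientation: [-2.133, -2.306, -0.0]
force: [0.1, -0.3, 0.1]
gripper_width: 0.0262
```

Emit:
apply_moves([
  [[0,0,0],[0.001,0,0],0.435],
  [[0,0,0],[0.001,0,0],0.435],
  [[0,0,0],[0.001,0,0],0.435],
  [[0,0,0],[0,0,0],0.435],
])

```text
clock: 15.72
eef_pos: [0.5959, -0.0277, 0.0078]
orientation: [2.134, 2.306, 0.0]
force: [-0.1, -0.9, -0.7]
gripper_width: 0.0259
```

Emit:
apply_moves([
  [[0,0,0],[0.001,0,0],0.435],
  [[0,0,0],[0.001,0,0],0.435],
  [[0,0,0],[0.001,0,0],0.435],
  [[0,0,0],[0,0,0],0.435],
])

```text
clock: 16.23
eef_pos: [0.5956, -0.0246, 0.0078]
orientation: [-2.134, -2.306, -0.0]
force: [0.2, -0.9, -0.8]
gripper_width: 0.0256
```

Emit:
apply_moves([
  [[0,0,0],[0.001,0,0],0.435],
  [[0,0,0],[0.001,0,0],0.435],
  [[0,0,0],[0,0,0],0.435],
])

```text
clock: 16.6
eef_pos: [0.5954, -0.0226, 0.0077]
orientation: [-2.133, -2.306, -0.0]
force: [-0.3, -0.5, 0.0]
gripper_width: 0.026
```

Emit:
apply_moves([
  [[0,0,0],[0.001,0,0],0.435],
  [[0,0,0],[0.001,0,0],0.435],
  [[0,0,0],[0,0,0],0.435],
])

```text
clock: 16.98
eef_pos: [0.5953, -0.0207, 0.0077]
orientation: [-2.134, -2.306, -0.0]
force: [0.3, -0.2, -0.0]
gripper_width: 0.0258
```

Emit:
apply_moves([
  [[0,0,0],[0.001,0,0],0.435],
  [[0,0,0],[0,0,0],0.435],
])

```text
clock: 17.23
eef_pos: [0.5952, -0.0198, 0.0077]
orientation: [2.134, 2.306, 0.0]
force: [0.0, -1.2, 0.6]
gripper_width: 0.0261
```

```bash
python3 -c "
from h import *
rel(None)
im=viewer.camera('top');cv2.imwrite('pics/t9r.png',im[:,:,::-1]);crop(im[:,:,::-1],180,120,300,220,6,'pics/t9.png')
im=viewer.camera('scene');cv2.imwrite('pics/s9r.png',im[:,:,::-1]);crop(im[:,:,::-1],235,180,335,265,8,'pics/s9.png')"
```

```text
t 17.225 pos [ 0.5952 -0.0198  0.0077] toolx hdg 94.43783483872927 z [ 0.  0. -1.] F [ 0.0112 -1.1712  0.5996] w 0.026105434206780045
```

View pics/t9.png

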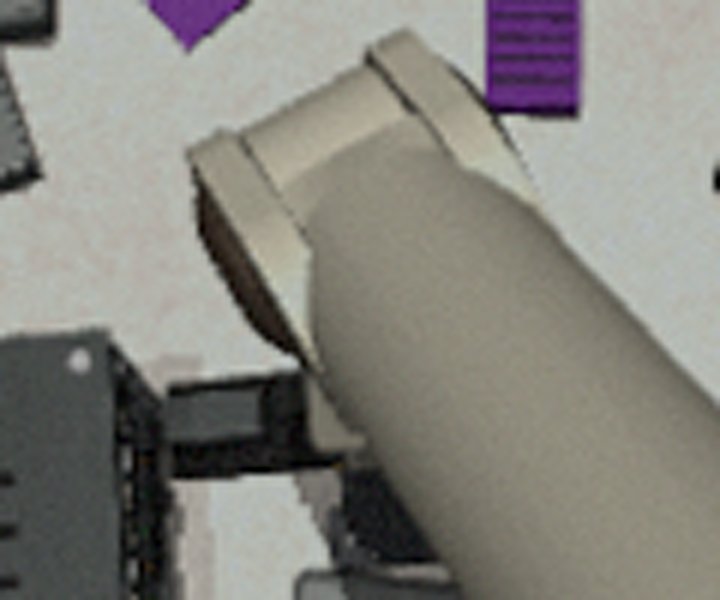

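View pics/s9.png

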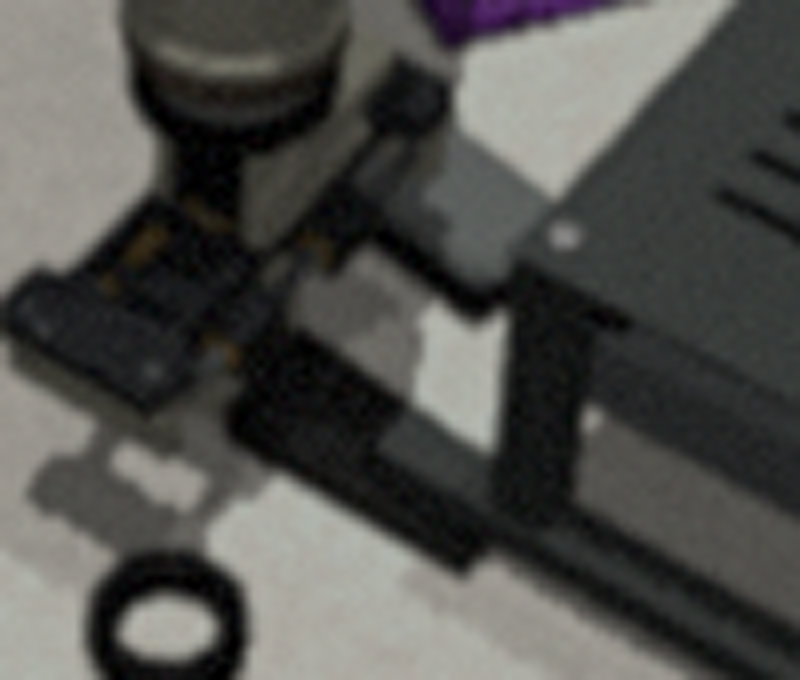

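The wedge is nearly at its snug depth, with its thin end at about column 208.7 in the top view. The rack hasn't moved, so I'll continue in 1 mm steps and watch the force.

Emit:
apply_moves([
  [[0,0,0],[0.001,0,0],0.435],
  [[0,0,0],[0,0,0],0.435],
])

```text
clock: 17.58
eef_pos: [0.5952, -0.0192, 0.0077]
orientation: [2.134, 2.305, -0.0]
force: [0.1, -1.0, -1.3]
gripper_width: 0.0256
```

Emit:
apply_moves([
  [[0,0,0],[0.001,0,0],0.435],
  [[0,0,0],[0,0,0],0.435],
])

```text
clock: 17.82
eef_pos: [0.5951, -0.0188, 0.0077]
orientation: [2.134, 2.305, -0.001]
force: [0.4, -3.3, 0.8]
gripper_width: 0.026
```

Emit:
apply_moves([
  [[0,0,0],[0.001,0,0],0.435],
  [[0,0,0],[0,0,0],0.435],
])

```text
clock: 18.08
eef_pos: [0.5951, -0.0184, 0.0077]
orientation: [2.134, 2.304, -0.002]
force: [-0.1, -5.7, 0.5]
gripper_width: 0.026
```

Emit:
apply_moves([
  [[0,0,0],[0.0005,0,0],0.435],
  [[0,0,0],[0,0,0],0.435],
])

```text
clock: 18.32
eef_pos: [0.5951, -0.0184, 0.0077]
orientation: [2.134, 2.303, -0.003]
force: [-0.3, -5.3, 0.8]
gripper_width: 0.0261
```

```bash
python3 -c "
from h import *
rel(None)"
```

```text
t 18.325 pos [ 0.5951 -0.0184  0.0077] toolx hdg 94.36418496748384 z [-0.0001 -0.0024 -1.    ] F [-0.2646 -5.327   0.7987] w 0.026114981028047893
```

Emit:
apply_moves([
  [[0,0,0],[0.0005,0,0],0.435],
  [[0,0,0],[0,0,0],0.435],
])

```text
clock: 18.58
eef_pos: [0.5951, -0.0183, 0.0078]
orientation: [2.134, 2.303, -0.003]
force: [0.9, -7.4, 1.3]
gripper_width: 0.0257
```

```bash
python3 -c "
from h import *
rel(None)
im=viewer.camera('top');cv2.imwrite('pics/t10r.png',im[:,:,::-1]);rel(None)"
```

```text
t 18.575 pos [ 0.5951 -0.0183  0.0078] toolx hdg 94.35058840439343 z [-0.0001 -0.0029 -1.    ] F [ 0.9008 -7.3606  1.3354] w 0.025655598777522326
t 18.625 pos [ 0.5951 -0.0183  0.0077] toolx hdg 94.35115432428455 z [-0.0001 -0.0028 -1.    ] F [ 0.0648 -6.4796  1.1724] w 0.02611834158391708
```

The push force has reached about 6.5–7 N with almost no further motion, so the wedge is snug. I'll back off and lift.

Emit:
apply_moves([
  [[0,0,0],[-0.004,0,0],0.435],
  [[0,0,0],[-0.012,0,0],0.435],
  [[0,0,0],[-0.02,0,-0.01],0.435],
  [[0,0,0],[-0.01,0,-0.05],0.435],
  [[0,0,0],[0,0,-0.06],1],
  [[0,0,0],[0,0,-0.06],1],
  [[0,0,0],[0,0,-0.05],1],
  [[0,0,0],[0,0,0],1],
])

```text
clock: 19.62
eef_pos: [0.6014, -0.0612, 0.2425]
orientation: [2.129, 2.301, 0.008]
force: [0.4, -0.1, 0.1]
gripper_width: 0.0004
```

```bash
python3 -c "
from h import *
rel([.5657,.1266,.22])
im=viewer.camera('top');cv2.imwrite('pics/t11r.png',im[:,:,::-1]);crop(im[:,:,::-1],110,140,300,290,4,'pics/t11.png')
im=viewer.camera('scene');cv2.imwrite('pics/s11r.png',im[:,:,::-1]);crop(im[:,:,::-1],235,180,335,265,8,'pics/s11.png')"
```

```text
t 19.625 pos [ 0.6014 -0.0612  0.2425] toolx hdg 94.45457732533765 z [ 0.0085 -0.0006 -1.    ] F [ 0.4036 -0.0821  0.0951] w 0.0003619063739881544
tool-frame shift [ 0.19   -0.0212  0.0221]
```

View pics/t11.png

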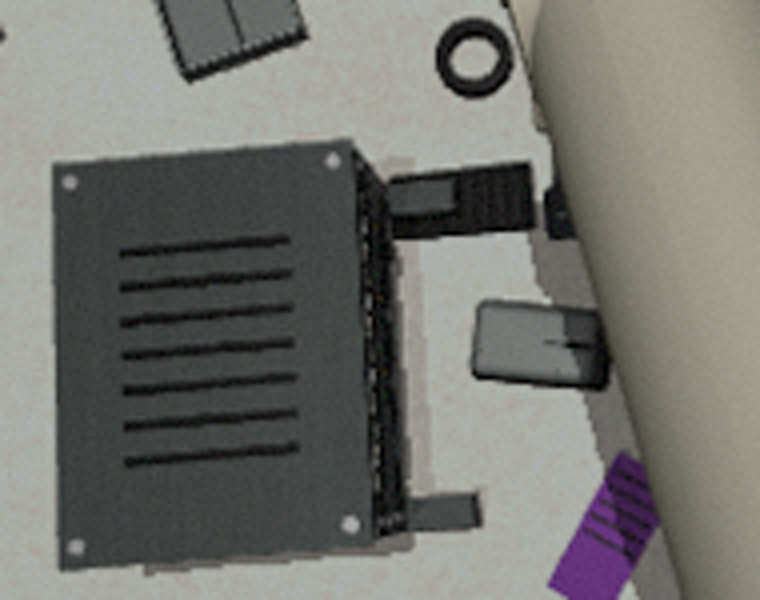

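View pics/s11.png

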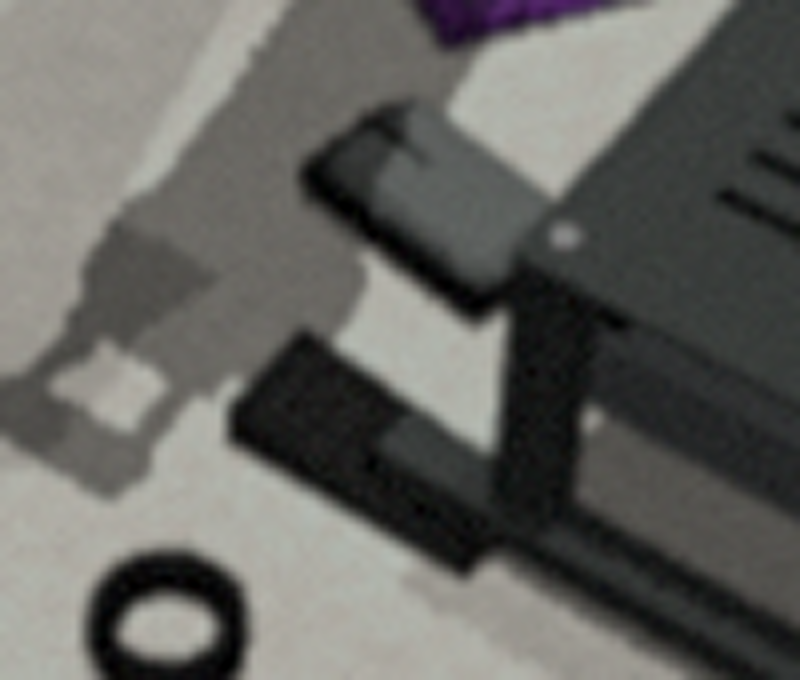

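The wedge is in square and central under the bar, with its heel at about (242,182) in the top view. The rack's screws are at unchanged pixels, so it hasn't shifted, and the mouse and tape haven't moved either. The press check comes next.

Emit:
apply_moves([
  [[0,0,0],[0.047,-0.005,0],1],
  [[0,0,0],[0.048,-0.005,0],1],
  [[0,0,0],[0.048,-0.006,0],1],
  [[0,0,0],[0.047,-0.005,0],1],
  [[0,0,0],[0,0,0.025],1],
  [[0,0,0],[0,0,0.01],1],
  [[0,0,0],[0,0,0],1],
  [[0,0,0],[0,0,0],1],
])

```text
clock: 20.72
eef_pos: [0.5632, 0.1254, 0.2028]
orientation: [-2.135, -2.304, -0.0]
force: [-0.5, -0.2, 0.2]
gripper_width: 0.0003
```

```bash
python3 -c "
from h import *
rel([.5657,.1266,.178])
im=viewer.camera('scene');crop(im[:,:,::-1],235,120,415,255,4,'pics/s12.png')"
```

```text
t 20.725 pos [0.5632 0.1254 0.2028] toolx hdg 94.35320376449629 z [-0.0001  0.0002 -1.    ] F [-0.5051 -0.1656  0.1504] w 0.0002671474002139136
tool-frame shift [0.001  0.0026 0.0248]
```

View pics/s12.png

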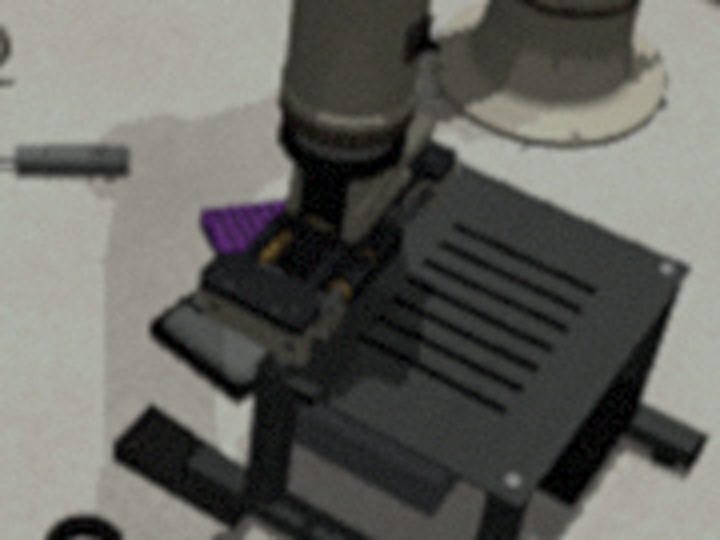

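The shut fingers are over the front corner of the plate, above the wedge. I'll go down gently.

Emit:
apply_moves([
  [[0,0,0],[0.001,0.002,0.01],1],
  [[0,0,0],[0,0,0.008],1],
  [[0,0,0],[0,0,0.003],1],
  [[0,0,0],[0,0,0],1],
  [[0,0,0],[0,0,0],1],
])

```text
clock: 21.4
eef_pos: [0.5649, 0.1274, 0.1819]
orientation: [2.134, 2.306, 0.0]
force: [0.6, 0.3, 0.1]
gripper_width: 0.0003
```

Emit:
apply_moves([
  [[0,0,0],[0,0,0.001],1],
  [[0,0,0],[0,0,0.001],1],
  [[0,0,0],[0,0,0],1],
  [[0,0,0],[0,0,0],1],
])

```text
clock: 21.9
eef_pos: [0.5648, 0.1272, 0.1798]
orientation: [2.134, 2.306, 0.0]
force: [-0.5, 0.5, -0.6]
gripper_width: 0.0002
```

Emit:
apply_moves([
  [[0,0,0],[0,0,0.001],1],
  [[0,0,0],[0,0,0.001],1],
  [[0,0,0],[0,0,0.001],1],
  [[0,0,0],[0,0,0],1],
])

```text
clock: 22.4
eef_pos: [0.5649, 0.1272, 0.1783]
orientation: [2.133, 2.305, -0.0]
force: [-4.9, -1.4, 11.1]
gripper_width: 0.0005
```

Emit:
apply_moves([
  [[0,0,0],[0,0,0.001],1],
  [[0,0,0],[0,0,0],1],
])

```text
clock: 22.65
eef_pos: [0.565, 0.1272, 0.1782]
orientation: [2.133, 2.304, -0.001]
force: [-6.8, -3.2, 17.9]
gripper_width: 0.0004
```

The press reads 11 N, then 18 N, and the plate gives only 0.1 mm. I'll take pictures under load and then release.

```bash
python3 -c "
from h import *
rel(None)
im=viewer.camera('scene');cv2.imwrite('pics/s13r.png',im[:,:,::-1]);rel(None)"
```

```text
t 22.65 pos [0.565  0.1272 0.1782] toolx hdg 94.42939823532028 z [ 0.0011 -0.0017 -1.    ] F [-6.83   -3.2031 17.9258] w 0.0004339595142417605
t 22.7 pos [0.565  0.1272 0.1782] toolx hdg 94.42863856616259 z [ 0.0011 -0.0016 -1.    ] F [-7.2759 -2.4983 17.2538] w 0.0005468488172652773
```

Emit:
apply_moves([
  [[0,0,0],[0,0,-0.001],1],
  [[0,0,0],[0,0,0],1],
  [[0,0,0],[0,0,-0.002],1],
  [[0,0,0],[0,0,-0.004],1],
  [[0,0,0],[0,0,-0.02],1],
  [[0,0,0],[0,0,-0.04],1],
  [[0,0,0],[-0.04,0.03,-0.04],1],
  [[0,0,0],[-0.05,0.03,0],1],
])

```text
clock: 23.7
eef_pos: [0.6336, 0.045, 0.2879]
orientation: [2.126, 2.306, 0.011]
force: [0.6, 0.4, -0.7]
gripper_width: 0.0006
```

Emit:
apply_moves([
  [[0,0,0],[-0.05,0.03,0],1],
  [[0,0,0],[-0.05,0.03,0],1],
  [[0,0,0],[-0.05,0.03,0],1],
  [[0,0,0],[-0.05,0,0],1],
  [[0,0,0],[-0.05,0,0],1],
  [[0,0,0],[0,0,0],1],
  [[0,0,0],[0,0,0],1],
])

```text
clock: 24.58
eef_pos: [0.7399, -0.1989, 0.2826]
orientation: [-2.134, -2.305, -0.002]
force: [-0.2, 0.9, -0.1]
gripper_width: 0.0006
```

```bash
python3 -c "
from h import *
rel(None)
im=viewer.camera('top');cv2.imwrite('pics/t14r.png',im[:,:,::-1]);crop(im[:,:,::-1],110,140,300,290,4,'pics/t14.png')
im=viewer.camera('scene');cv2.imwrite('pics/s14r.png',im[:,:,::-1]);crop(im[:,:,::-1],220,150,420,300,4,'pics/s14.png')
a=cv2.imread('pics/t14r.png');a0=cv2.imread('pics/top0.png')
for i in (a0,a):
  g=cv2.resize(cv2.cvtColor(i,cv2.COLOR_BGR2GRAY),None,fx=4,fy=4,interpolation=cv2.INTER_CUBIC)
  k,l,st,ce=cv2.connectedComponentsWithStats((g>130).astype(np.uint8))
  print([((ce[j]+.5)/4-.5).round(2).tolist() for j in range(1,k) if 60<st[j,4]<600 and 115<ce[j][0]/4<205 and 175<ce[j][1]/4<285])
g=cv2.resize(cv2.cvtColor(a,cv2.COLOR_BGR2GRAY),None,fx=4,fy=4)
print((proj('top',[[.582,.099,.003]])))
"
```

```text
t 24.575 pos [ 0.7399 -0.1989  0.2826] toolx hdg 94.41505945868781 z [ 0.0007  0.0015 -1.    ] F [-0.1516  0.9043 -0.0958] w 0.0006107903392927458
[[192.82, 179.67], [126.97, 185.2], [197.29, 270.68], [128.68, 276.31]]
[[192.79, 179.7], [126.97, 185.15], [197.29, 270.64], [128.68, 276.28]]
[[207.5954 191.3849]]
```

View pics/t14.png

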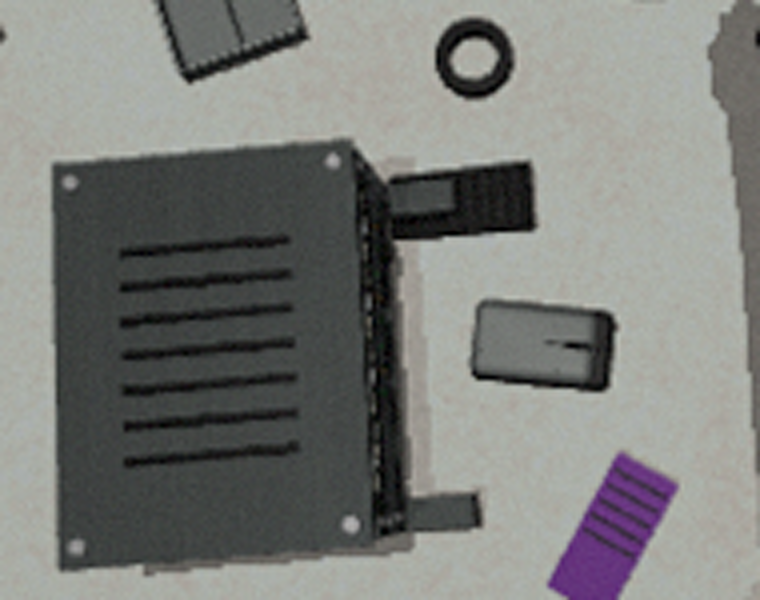

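View pics/s14.png

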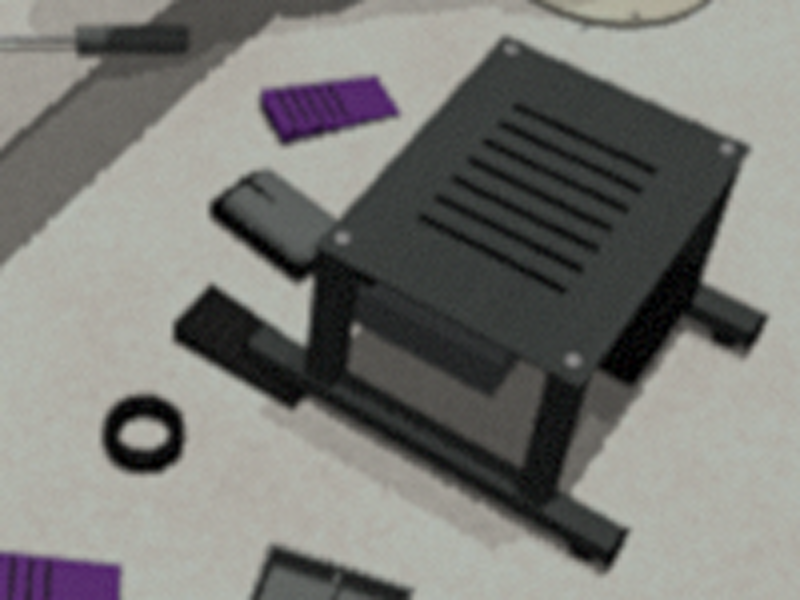

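The rack's screws are within 0.05 px of where they started and the wedge is still in place after the press. The bystanders around the rack look unmoved and the arm is clear. I'm handing in.

```bash
python3 -c "
from rig import sign_off
print(sign_off())"
```

```text
the job is handed in; nothing more can be done
None
```

The wedge is snug under the bare bar end, the rack stood firm when I pressed on it, and I handed the job in at about 24.7 s.

- **Lining up:** I nudged the wedge sideways with shut fingertips. The first nudge turned it slightly the wrong way, so I corrected it with a second nudge nearer the thin end.
- **Pushing in:** I then pushed the heel with two fingertips, parallel to the bar. The push force rose from about 1 N to about 6.5–7 N over the last 1.5 mm, at roughly the expected 52 mm depth.
- **Press check:** I pressed down on the top corner above the wedge with 11 N, then 18 N. The plate gave only about 0.1 mm between the two, so it does not rock.
- **Last pictures:** The rack's four screws are within 0.05 px of where they started, so it was not shoved or tilted. The wedge sits square under the bar and sticks out on both sides of it. The mouse, tape and purple look-alikes near the rack look unmoved.

Two limits on these checks: I judged how centred the wedge is only from the images, to about 3 mm. During the press the fingers also put about 7 N of sideways force on the rack, but nothing moved.

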